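Index the sanding jig and hold its stop arm at the preset mark

TASK

On the sanding jig, first swing the turntable round by its yellow-capped post, with the blue stop arm still locked in, until the arm's orange-buttoned grip points along the green line and the table clicks into that stop; let go of the post. Then squeeze the orange lock button on the black grip and draw the arm out until its black pointer stands level with the red rider on the scale, and finish while still holding it there against its return spring, button squeezed, so that a colleague can clamp it. Do not shift the red rider, and leave the other things on the bench where they are.

Things in the scene. Friction and masses are not known exactly. Their poses are not given: they have to be found in the camera images.
- jig: Fixed grey board 300 x 300 x 18 mm on the bench; origin under its centre, at bench height. On it an aluminium turntable (diameter 220, top 34 mm above the bench) turns about the vertical through this origin. Lines on the board just outside the disc mark the click stops: white along the board's -x, green along its +y, yellow between. Red plunger housing at its +x edge, 40 mm tall.
- pivot (a point): Point on the turntable's axis at the height of its top face, 34 mm above the bench.
- green_stop (a point): Middle of the green line on the board, 131 mm from the turntable's axis; the arm must point over it.
- turntable (a joint): Turntable angle in rad, growing clockwise seen from above: 0 = arm points along the white line, 0.785 yellow, 1.571 green. A click stop at each: it centres the table from within about 0.04 rad and takes about 5 N at the post to enter or leave; in between the table stays where it is left (1 to 2 N at the post to turn it). Hard end at 1.80.
- post_top (a point): Centre of the top of the turning post: upright, round, black with a yellow cap, diameter 20, top 105 mm above the bench, plain down to 40 mm. Fixed on the turntable 85 mm from its axis, to the left of the arm when looking outward along it. Can be pinched from above and carried round in an arc.
- grip: Black upright grip on the arm's outer end, 26 mm along the arm, 28 across, 36 to 105 mm above the bench; origin in its middle, 82 mm up, 118 mm from the turntable's axis with the arm in. x: outward, the way the arm is drawn; y: left of that; z up. The orange lock button stands 7 mm proud on its -y side: pinch across y to press it. The fixed blue sleeve (34 wide, 62 high) ends 85 mm from the axis.
- release (a joint): Travel of the orange lock button (face 22 x 34 mm, centred at the grip's origin height) in m: 0 = out, 0.005 = fully in. A spring pushes it out (3 N at first, 9 N fully in). From 0.004 on the arm is free; when out it hooks the arm in its home position.
- stop_arm (a joint): Extension of the telescoping arm in m: 0 = home (locked, about 2 mm of play), 0.105 = end of travel. A return spring draws it home with 2.4 to 3.7 N; the arm is locked only at home, so if let go it slides back.
- rider (a joint): Setting of the red rider on the scale in m, in the same terms as stop_arm: pointer and rider are level when stop_arm equals rider. Between 0.045 and 0.085. It sits stiffly (12 N of friction) and must not be moved.
- rider_mark (a point): Tip of the red rider, a block 6 mm long along the arm that stands on the white scale on top of the blue sleeve (ticks every 10 mm); point at 72 mm above the bench, in the middle of its length.
- pointer_tip (a point): Tip of the thin black pointer that travels with the arm beside the scale, on top of the sleeve; it moves outward as the arm is drawn out, and passes the rider without touching.
- offcut: Bystander: wood offcut 50 x 32 x 22 mm on the jig board's corner (+x, -y); origin under its centre.
- screw_jar: Bystander: clear jar with steel cap, diameter 48, 60 mm tall, on the board's corner (+x, +y); origin under its centre.
- glue_bottle: Bystander: white bottle with orange cap, diameter 60, 170 mm tall, beyond the jig to the right; origin under its centre.
- mug: Bystander: blue mug, diameter 80, 90 mm tall; origin under its centre.
- sanding_block: Bystander: cork sanding block 112 x 62 x 36 mm; origin under its centre.
- tape_roll: Bystander: yellow roll, diameter 100, 24 mm tall; origin under its centre.
- brush: Bystander: flat brush, 200 mm long, lying in front of the sander; origin under its middle.

How it is judged:
By the outcome, as a careful person would: the job done as asked, in the order asked, and still so for the second after the job is handed in, while the arm keeps its last pose, push and grip.
It also fails if it takes over 54 s, if anything falls off the work surface, if the arm or the gripper's body presses on something with over 40 N, if the wrist force passes 120 N, or if a joint passes its speed limit or range.

ROBOT

A 7-joint arm with a two-finger parallel gripper is mounted at the origin on the work surface. World frame = base frame: x ahead of the robot, y to its left, z up, the work surface at z = 0. Lengths are in m, angles in rad, forces in N, time in s.
With the tool pointing down it reaches from about 0.4 to 0.85 m from the base axis. Payload 4.5 kg.
Tool frame: the origin (TCP) lies at the very end of the fingers, on their centre line; the grasp point (between the pads) lies 19 mm behind it (r.grip_depth is the distance from the TCP to the grasp point, in m); z points along the fingers, x is the direction in which the jaws open and shut, and the axes are right-handed (so a half turn about z gives the same grasp; the last joint's range is limited). The gripper opens to 88 mm and grips with 3 to 60 N. Pads are 18 mm wide; open, the fingers measure 123 mm over their backs; the gripper's body (75 mm by 187 mm) begins 45 mm behind the grasp point.
Start: joints at [-1.111, 0.689, -0.195, 1.565, 0.157, 0.902, -0.215], TCP at [0.258, 0.569, 0.239] pointing down, gripper open.
Joint ranges: [-3.01, 3.01], [-0.46, 2.08], [-1.47, 1.51], [0.13, 2.56], [-1, 4.14], [0.04, 2.09], [-2.66, 2.66]. Speed limits (rad/s): [2.57, 2.57, 3.14, 3.14, 3.14, 3.14, 3.14].

INTERFACE

Orientations are given as a unit quaternion [x, y, z, w].
In Python, from plant import r gives the robot as it stands. The module is installed in compiled form; this text tells all that it offers.
- The arm moves only by the shell command python3 -m jog 'ROWS' [FORCE]. ROWS is JSON, a list of rows, each a list of 5 numbers: the shift along the tool's x, y, z in units of 1 m (1.0 is 1 m), then the turn about the tool's z in units of 360 degrees (1.0 is 360 degrees), then the closure, from 0 (fully open) to 1 (shut). In form: [[dx, dy, dz, yaw, fingers], ...]. A call has 1 to 20 rows; each row shifts and turns the commanded pose from where the row before left it, along the tool's axes as they then stand; what a row does not reach is not made up. A row lasts 1/10 s, in which the tool goes at most 50 mm and 8.59 degrees, less where a joint would pass 70% of its speed; a pose out of reach is approached as far as the arm can. A call with a number of a shift or a turn outside -1 to 1 is refused whole. A call with a gripper value outside its range is refused whole. The fingers move at their own pace and stop on an object; FORCE is the grip in N (left out, the last holds). Time passes only in rows, so rows that do not move let the fingers close. It gives the time, the measured TCP pose, the force and the opening at its end, in the units of the state.
- r.get_state(): the state, without advancing time (a new reading comes with each control period).
- r.snapshot(name): name is "scene" or "side" or "wrist"; returns the picture (480x640x3 uint8, red, green, blue); there is no depth.
- r.get_calibration(name): a dict with "mtx" (3x3 intrinsics, pixels), "R" (3x3) and "t" (3): a world point X has camera coordinates R X + t. Camera axes: x right, y down, z forward; pixel columns grow to the right and rows downward; lengths in m; the calibration is good to about 2 mm. The wrist camera is an equidistant fisheye: a pixel r from the principal point sees the ray r / f radians off the axis. A picture is of the moment at which its call begins: read the wrist's pose just before it. get_calibration takes no time and is no camera call; for the wrist camera it gives the pose at the moment of the call.
- r.finish_job(): hands the job in, once; it reports no verdict.
Trained networks look in the newest picture that a camera, given by its name, has taken for a name from the list of things; names that differ only in an ending like _2 or _b are one class to them, and where a whole thing is asked for, a point or a joint stands for the part that bears it (a point fixed in the world has none). Each returns a list of dicts, best first, with "score" (0 to 1); they miss things now and then, are a little off and sometimes report something else, mostly with a low value. They report only what shows in the picture. A call takes as long as a camera call.
- r.cut_out(thing, camera): "pixels" (480x640 bool, what is visible of it) and "rect" ([left, top, right, bottom] in pixels, round what is visible of it).
The state is a dict: "clock": time; "q": joint angles; "qd": joint speeds; "joint_torque": joint torques, N m; "tool_pos": TCP position; "eef_rot": TCP orientation; "contact_force": force on the tool from outside, world axes, zero at the start; "moment": the same for the moment, N m; "opening": opening from 0.0 (shut) to 1.0 (fully open).
Only numpy, scipy, OpenCV 4.12 (cv2) and the standard library are available. Lean on these libraries where they do the work, as an engineer would, in place of code of your own. Each camera call takes 0.05 s, during which the arm holds its last target.

## Working session

There is one attempt and no reset: what is moved stays moved. The work goes in short steps, Python scripts to look and compute and a shell command to move; the robot and the scene stay as the last step left them, time stands still between calls to the robot, and variables do not carry over. Pictures are saved under pics/ and viewed, and the job is handed in when it is done.

```bash
mkdir -p pics
cat > h.py <<'E'
import numpy as np, cv2
from plant import r
def snap(n,f):
    im=r.snapshot(n); cv2.imwrite('pics/'+f,im[:,:,::-1]); return im
def ray(cam,u,v,c=None):
    c=c or r.get_calibration(cam); K=np.array(c['mtx']);R=np.array(c['R']);t=np.array(c['t'])
    a=(u-K[0,2])/K[0,0]; b=(v-K[1,2])/K[1,1]
    if cam=='wrist':
        th=np.hypot(a,b); d=np.array([a/th*np.sin(th),b/th*np.sin(th),np.cos(th)]) if th>1e-9 else np.array([0,0,1.])
    else: d=np.array([a,b,1.])
    return -R.T@t, R.T@d
def atz(cam,u,v,z,c=None):
    o,d=ray(cam,u,v,c); return o+d*(z-o[2])/d[2]
def proj(cam,X,c=None):
    c=c or r.get_calibration(cam); K=np.array(c['mtx']);p=np.array(c['R'])@np.array(X)+np.array(c['t'])
    if cam=='wrist':
        rr=np.hypot(p[0],p[1]); th=np.arctan2(rr,p[2]); a,b=p[0]/rr*th,p[1]/rr*th
    else: a,b=p[0]/p[2],p[1]/p[2]
    return np.array([K[0,0]*a+K[0,2],K[1,1]*b+K[1,2]])
E
python3 - <<'E'
from h import *
snap('scene','s0.png');snap('side','d0.png');snap('wrist','w0.png')
for c in('scene','side'):
    for n in ('post_top','grip','jig','rider','pointer_tip','release'):
        for o in r.cut_out(n,c)[:2]:
            print(c,n,round(o['score'],2),o['rect'])
print(r.get_state())
for c in ('scene','side','wrist'):print(r.get_calibration(c))
E
```

```text
scene post_top 0.73 [242.5, 190.1, 329.6, 289.8]
scene grip 0.49 [297.9, 191.2, 318.4, 217.9]
scene jig 0.65 [214.1, 195.7, 357.8, 315.2]
scene pointer_tip 0.71 [296.8, 193.1, 316.6, 218.8]
scene release 0.41 [308.2, 199.9, 317.9, 213.3]
side post_top 0.73 [258.3, 169.3, 276.0, 223.8]
side post_top 0.7 [276.4, 208.1, 356.0, 272.0]
side grip 0.79 [347.8, 221.7, 356.6, 246.5]
side jig 0.82 [256.3, 213.3, 373.0, 289.0]
side jig 0.34 [276.2, 209.4, 359.0, 270.3]
side rider 0.25 [255.6, 209.6, 373.7, 289.8]
side pointer_tip 0.74 [344.5, 222.0, 357.7, 243.9]
side release 0.17 [273.2, 210.1, 354.9, 273.1]
{'clock': 0.75, 'q': array([-1.1112384 ,  0.68906759, -0.19459084,  1.56527761,  0.15730447,
        0.90248361, -0.21510393]), 'qd': array([-9.70452180e-05,  4.08419586e-04, -4.40270881e-04, -1.77254023e-06,
       -1.18182803e-03,  2.85191981e-04,  1.10522709e-04]), 'joint_torque': array([-1.97739314e-04, -5.27418923e+01, -1.26690868e+00, -1.53735030e+01,
       -5.18869702e-02, -7.52191281e-04,  6.16993560e-06]), 'tool_pos': array([0.25813093, 0.56925245, 0.23876871]), 'eef_rot': array(
[... 658 characters left out ...]
[  0.        , 595.64183795, 241.93862937],
       [  0.        ,   0.        ,   1.        ]]), 'R': array([[-0.99914155, -0.03763142, -0.0173217 ],
       [-0.00676976,  0.5608261 , -0.82790595],
       [ 0.04086973, -0.82707797, -0.56059941]]), 't': array([0.52045894, 0.09601575, 1.71576552])}
{'mtx': array([[371.64829954,   0.        , 314.5118558 ],
       [  0.        , 371.64829954, 241.67793029],
       [  0.        ,   0.        ,   1.        ]]), 'R': array([[ 4.12860349e-01,  9.10794341e-01,  2.06548989e-05],
       [ 8.65014094e-01, -3.92115400e-01,  3.13043335e-01],
       [ 2.85126197e-01, -1.29225314e-01, -9.49738843e-01]]), 't': array([-0.62587713, -0.043101  ,  0.39083106])}
```

View pics/s0.png

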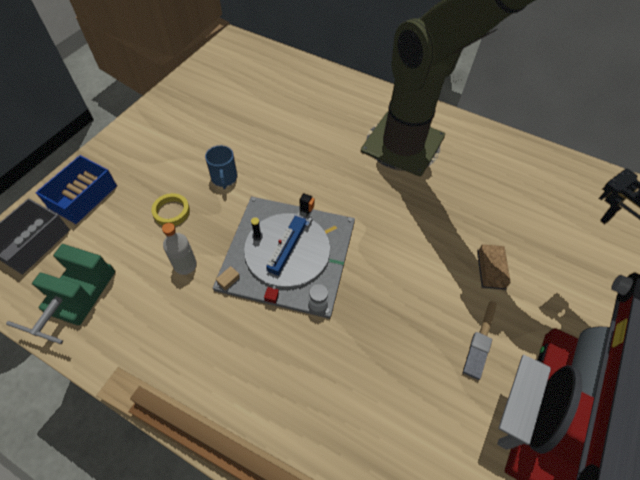

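View pics/d0.png

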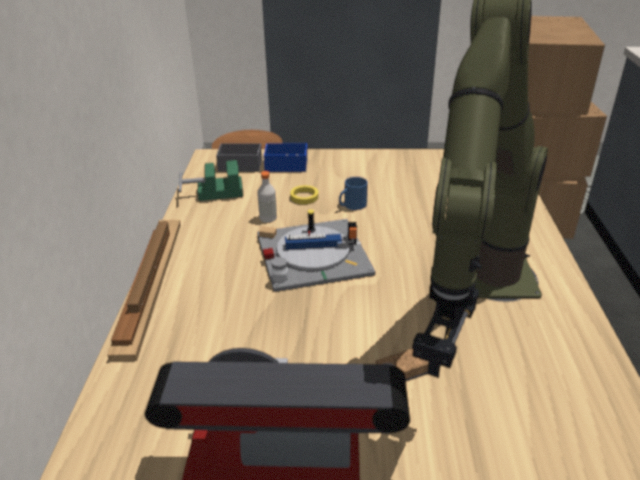

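View pics/w0.png

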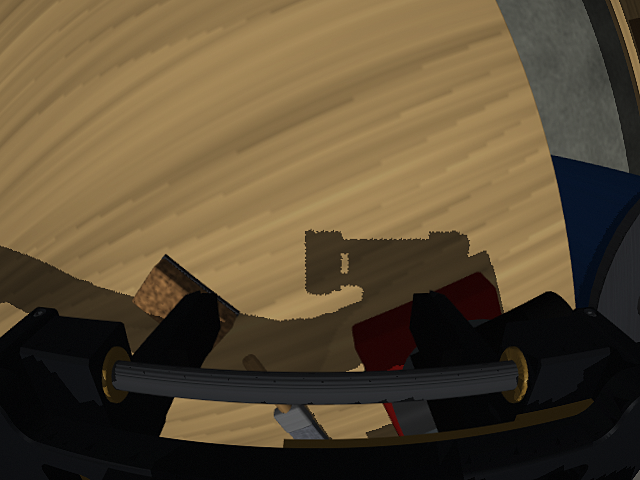

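Run:
```python
from h import *
im=cv2.imread('pics/s0.png'); cv2.imwrite('pics/s0c.png',cv2.resize(im[170:330,190:390],None,fx=4,fy=4,interpolation=cv2.INTER_CUBIC)[:600])
im=cv2.imread('pics/d0.png'); cv2.imwrite('pics/d0c.png',cv2.resize(im[190:300,240:400],None,fx=5,fy=5,interpolation=cv2.INTER_CUBIC))
for n,p,z in [('corner(-x,-y)?',(254,199),.018),('c',(354,214),.018),('c',(337,315),.018),('c',(214,291),.018),('plunger',(272,290),.04),('green',(337,262),.018),('yellow',(331,230),.018),('post',(256,222),.105),('grip',(307,196),.105),('offcut',(229,274),.04),('jar',(318,289),.078)]:
    print(n,atz('scene',*p,z).round(4))
for n,p,z in [('green',(323,275),.018),('yellow',(351,262),.018),('post',(311,213),.105),('grip',(353,225),.105)]:
    print('side',n,atz('side',*p,z).round(4))
```

```text
corner(-x,-y)? [ 0.4336 -0.2696  0.018 ]
c [ 0.3382 -0.004   0.018 ]
c [0.6248 0.0965 0.018 ]
c [ 0.7203 -0.1937  0.018 ]
plunger [ 0.6553 -0.0655  0.04  ]
green [0.4962 0.0276 0.018 ]
yellow [ 0.4169 -0.0331  0.018 ]
post [ 0.5436 -0.179   0.105 ]
grip [ 0.4095 -0.1119  0.105 ]
offcut [ 0.6715 -0.18    0.04  ]
jar [0.6145 0.0373 0.078 ]
side green [0.4949 0.0297 0.018 ]
side yellow [ 0.4142 -0.0345  0.018 ]
side post [ 0.5358 -0.1671  0.105 ]
side grip [ 0.4089 -0.1003  0.105 ]
```

View pics/s0c.png

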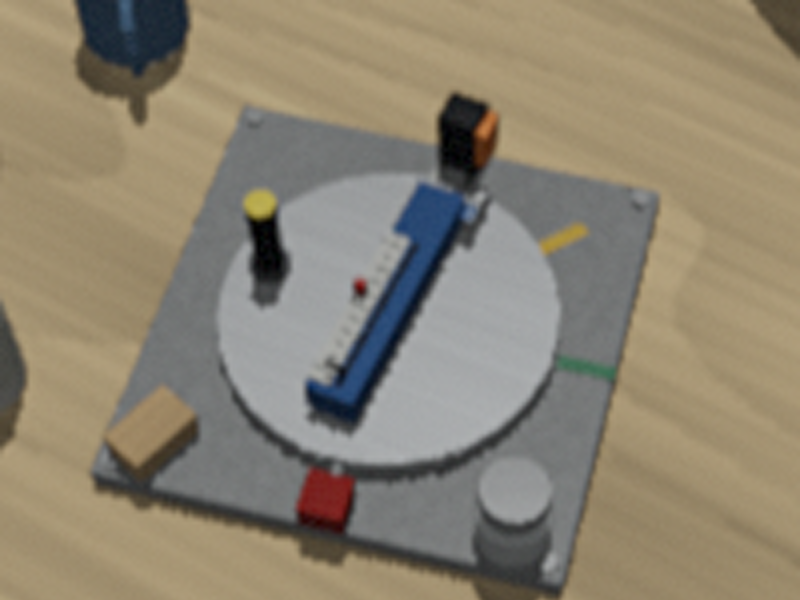

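View pics/d0c.png

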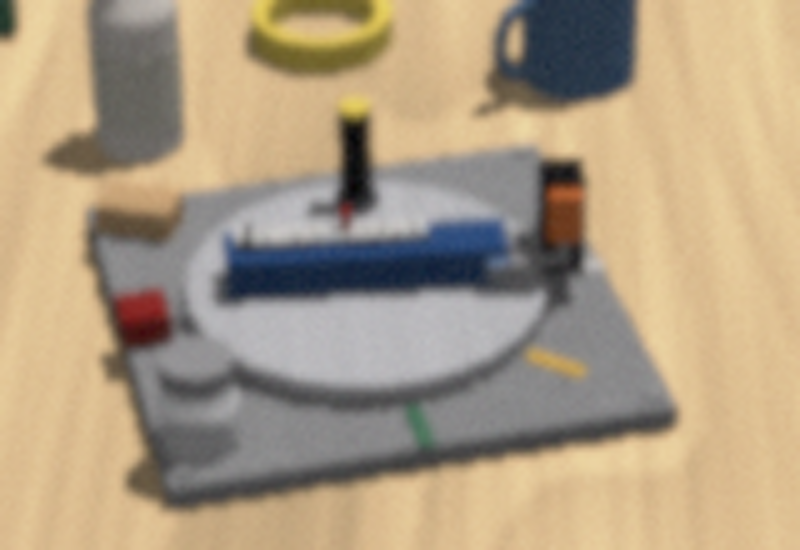

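```bash
cat > fit.py <<'E'
from h import *
from scipy.optimize import least_squares
s=lambda x,y:(190+x/4,170+y/4)
d=lambda x,y:(240+x/5,190+y/5)
q=.131*np.sqrt(.5)
obs=[('scene',s(247,104),(-.15,-.15,.018)),('scene',s(657,192),(-.15,.15,.018)),('scene',s(563,577),(.15,.15,.018)),('scene',s(96,470),(.15,-.15,.018)),
('scene',s(585,367),(0,.131,.018)),('scene',s(565,238),(-q,q,.018)),
('side',d(535,148),(-.15,-.15,.018)),('side',d(675,408),(-.15,.15,.018)),('side',d(170,490),(.15,.15,.018)),('side',d(92,210),(.15,-.15,.018)),
('side',d(421,427),(0,.131,.018)),('side',d(556,363),(-q,q,.018))]
cal={c:r.get_calibration(c) for c in('scene','side')}
def W(p,X): 
    c,sn=np.cos(p[2]),np.sin(p[2]); return np.array([p[0]+c*X[0]-sn*X[1],p[1]+sn*X[0]+c*X[1],X[2]])
f=lambda p:np.concatenate([proj(c,W(p,X),cal[c])-np.array(u) for c,u,X in obs])
S=least_squares(f,[.53,-.09,.3],loss='soft_l1');p=S.x
print(p.round(4)); print(S.fun.reshape(-1,2).round(1))
ip=lambda X:np.array([np.cos(p[2])*(X[0]-p[0])+np.sin(p[2])*(X[1]-p[1]),-np.sin(p[2])*(X[0]-p[0])+np.cos(p[2])*(X[1]-p[1])])
print('post',ip(atz('scene',*s(262,203),.105)),ip(atz('side',*d(354,107),.105)))
print('grip',ip(atz('scene',*s(467,108),.105)))
print('pivot',W(p,(0,0,.034)),'post',W(p,(0,-.085,.105)),'grip',W(p,(-.118,0,.082)))
for n in('mug','glue_bottle','screw_jar'):
    for o in r.cut_out(n,'scene')[:1]: print(n,o['score'],o['rect'])
E
python3 fit.py
```

```text
[ 0.5286 -0.0973  0.2736]
[[ 0.3 -1. ]
 [ 2.3 -1.1]
 [ 1.4  1.6]
 [-0.8 -0. ]
 [ 1.7 -0.4]
 [ 0.2 -0.2]
 [-0.2 -2. ]
 [ 0.8 -1. ]
 [-0.9 -0.8]
 [-2.  -1.5]
 [-0.6 -0.6]
 [-0.2 -0.3]]
post [-0.01085102 -0.08503016] [-0.01350938 -0.07848553]
grip [-0.11523886  0.01833348]
pivot [ 0.52858691 -0.09733117  0.034     ] post [ 0.55155437 -0.1791694   0.105     ] grip [ 0.4149762  -0.12921541  0.082     ]
mug 0.87 [204.4, 146.0, 236.6, 189.5]
glue_bottle 0.88 [163.1, 227.1, 193.5, 276.9]
screw_jar 0.58 [306.5, 284.0, 327.6, 313.4]
```

```bash
cat >> h.py <<'E'
from scipy.spatial.transform import Rotation as Ro
def head(st=None):
    st=st or r.get_state(); x=Ro.from_quat(st['eef_rot']).as_matrix()[:,0]; return np.arctan2(x[1],x[0])
def tool(dw,st=None):
    st=st or r.get_state(); return Ro.from_quat(st['eef_rot']).as_matrix().T@np.array(dw)
def go(p): # shift needed to bring TCP to p
    st=r.get_state(); print('heading',np.degrees(head(st)).round(2),'tool shift',tool(np.array(p)-st['tool_pos'],st).round(4),'pos',st['tool_pos'].round(4))
E
python3 - <<'E'
from h import *
st=r.get_state(); c=r.get_calibration('wrist'); Rt=Ro.from_quat(st['eef_rot']).as_matrix()
o=-np.array(c['R']).T@np.array(c['t']); print('cam in tool',Rt.T@(o-st['tool_pos']),'axis',Rt.T@np.array(c['R'])[2])
print('bottle',atz('scene',180,271,0),'mug',atz('scene',222,180,0))
go((.52,-.12,.26))
E
```

```text
cam in tool [ 0.00085802 -0.08150433 -0.14594176] axis [1.44671292e-05 3.13074431e-01 9.49728593e-01]
bottle [ 0.71241817 -0.31090695  0.        ] mug [ 0.41135946 -0.39951861  0.        ]
heading 65.61 tool shift [-0.5195  0.5232 -0.0213] pos [0.2581 0.5692 0.2387]
```

```bash
python3 -m jog '[[-0.0325,0.0327,-0.0013,0,0],[-0.0325,0.0327,-0.0013,0,0],[-0.0325,0.0327,-0.0013,0,0],[-0.0325,0.0327,-0.0013,0,0],[-0.0325,0.0327,-0.0013,0,0],[-0.0325,0.0327,-0.0013,0,0],[-0.0325,0.0327,-0.0013,0,0],[-0.0325,0.0327,-0.0013,0,0],[-0.0325,0.0327,-0.0013,0,0],[-0.0325,0.0327,-0.0013,0,0],[-0.0325,0.0327,-0.0013,0,0],[-0.0325,0.0327,-0.0013,0,0],[-0.0325,0.0327,-0.0013,0,0],[-0.0325,0.0327,-0.0013,0,0],[-0.0325,0.0327,-0.0013,0,0],[-0.0325,0.0327,-0.0013,0,0]]' 30 && python3 -m jog '[[0,0,0,0.0225,0],[0,0,0,0.0225,0],[0,0,0,0.0225,0],[0,0,0,0.0225,0],[0,0,0,0.0225,0],[0,0,0,0.0225,0],[0,0,0,0.0225,0],[0,0,0,0,0],[0,0,0,0,0]]'
python3 - <<'E'
from h import *
go((.52,-.12,.26)); print(r.get_state()['q'].round(2)); snap('wrist','w1.png')
for n in ('post_top','grip','rider','pointer_tip','release','turntable','screw_jar','offcut'):
    for o in r.cut_out(n,'wrist')[:1]: print(n,round(o['score'],2),o['rect'])
E
```

```text
clock: 2.5
tool_pos: [0.5204, -0.1224, 0.2598]
eef_rot: [0.841, 0.542, 0.0, 0.0]
contact_force: [1.0, 1.0, 0.0]
opening: 1.001
clock: 3.4
tool_pos: [0.5199, -0.1203, 0.2596]
eef_rot: [0.997, 0.079, 0.0, 0.0]
contact_force: [0.7, 0.5, 0.3]
opening: 1.003
heading 9.11 tool shift [ 0.0001 -0.0003 -0.0004] pos [ 0.5199 -0.1203  0.2596]
[ 0.13  0.54  0.02  1.82 -0.02  0.78  0.32]
post_top 0.66 [181.0, 77.2, 433.1, 299.6]
grip 0.95 [180.1, 162.9, 241.3, 207.7]
rider 0.46 [336.1, 199.1, 343.5, 211.8]
pointer_tip 0.56 [178.9, 166.4, 406.8, 206.3]
release 0.82 [183.2, 162.9, 242.8, 179.1]
turntable 0.82 [180.8, 75.9, 430.8, 303.8]
screw_jar 0.93 [413.4, 38.9, 474.1, 91.0]
offcut 0.56 [334.7, 200.7, 345.0, 212.5]
```

View pics/w1.png

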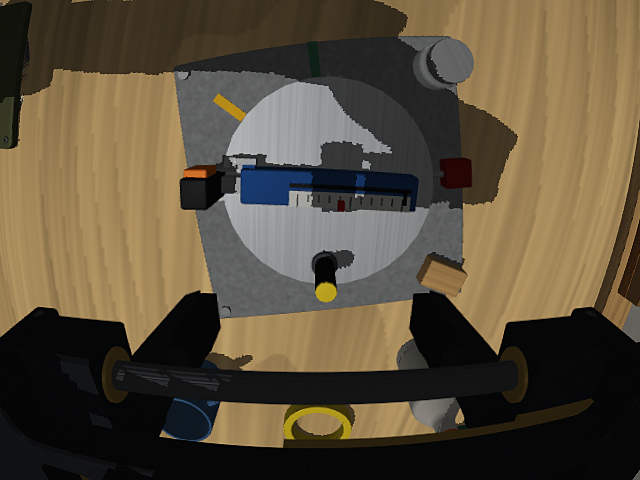

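Run:
```python
from h import *
im=cv2.imread('pics/w1.png'); cv2.imwrite('pics/w1c.png',cv2.resize(im[150:225,230:430],None,fx=4,fy=4,interpolation=cv2.INTER_CUBIC))
cv2.imwrite('pics/w1d.png',cv2.resize(im[30:330,165:485],None,fx=2.4,fy=2,interpolation=cv2.INTER_CUBIC))
```

```text
(no output)
```

View pics/w1c.png

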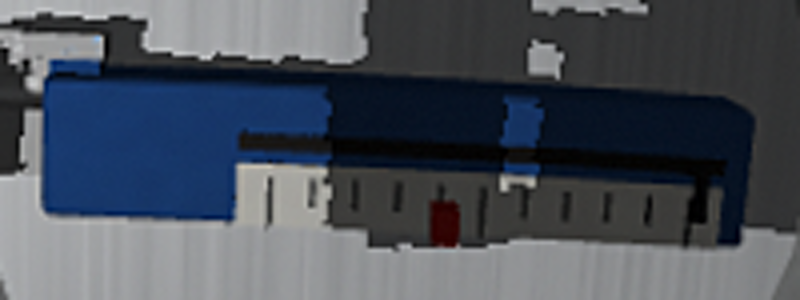

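View pics/w1d.png

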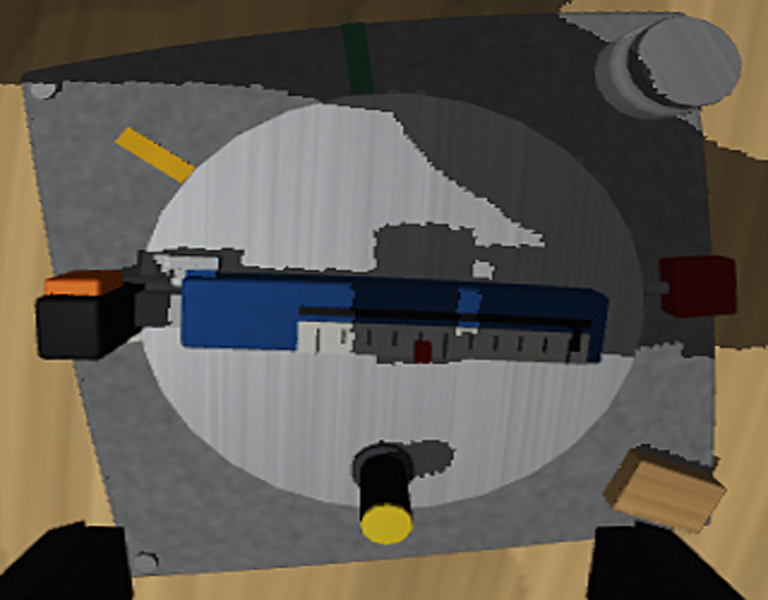

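Run:
```python
from h import *
from scipy.optimize import least_squares
d=lambda x,y:(165+x/2.4,30+y/2)
q=.131*np.sqrt(.5)
cal=r.get_calibration('wrist')
obs=[(d(23,72),(-.15,.15,.018)),(d(133,577),(-.15,-.15,.018)),(d(685,12),(.15,.15,.018)),(d(358,58),(0,.131,.018)),(d(154,154),(-q,q,.018))]
# disc edge z=.034 r=.11
edge=[d(148,250),d(142,330),d(150,370),d(200,440),d(270,485),d(480,505),d(570,460),d(627,390),d(640,330),d(400,93),d(322,103),d(200,170)]
def W(p,X): 
    c,sn=np.cos(p[2]),np.sin(p[2]); return np.array([p[0]+c*X[0]-sn*X[1],p[1]+sn*X[0]+c*X[1],X[2]])
f1=lambda p:np.concatenate([(proj('wrist',W(p,X),cal)-np.array(u))*.5 for u,X in obs])
def f2(p): return np.array([(np.hypot(*(atz('wrist',*e,.034,cal)[:2]-p[:2]))-.11)*700 for e in edge])
S=least_squares(lambda p:np.concatenate([f1(p),f2(p)]),[.53,-.09,.27],loss='soft_l1');p=S.x
print(p.round(4));print(S.fun.round(1))
ip=lambda X:np.array([np.cos(p[2])*(X[0]-p[0])+np.sin(p[2])*(X[1]-p[1]),-np.sin(p[2])*(X[0]-p[0])+np.cos(p[2])*(X[1]-p[1])])
for n,e,z in [('post',d(387,524),.105),('grip top left',d(37,299),.105),('grip top right',d(97,302),.105),('gripbl',d(40,358),.105),('gripbr',d(95,358),.105)]:
    w=atz('wrist',*e,z,cal); j=ip(w); print(n,w.round(4),j.round(4),np.hypot(*j).round(4),np.degrees(np.arctan2(j[1],j[0])).round(1))
c=lambda x,y:(230+x/4,150+y/4)
for n,e,z in [('rider',c(445,205),.072),('pointer',c(698,190),.066),('pointer72',c(698,190),.072)]:
    print(n,ip(atz('wrist',*e,z,cal)).round(4))
```

```text
[ 0.533  -0.0996  0.2709]
[-0.6  0.5 -0.2  1.   1.2  0.2  0.5  0.6  0.8  0.7 -0.1 -0.3  0.7  0.2
 -0.3  2.5  2.3  0.9 -1.8  0.5  0.  -0.4]
post [ 0.5407 -0.1824  0.105 ] [-0.0147 -0.0818] 0.0832 -100.2
grip top left [ 0.4017 -0.0998  0.105 ] [-0.1265  0.0349] 0.1312 164.6
grip top right [ 0.4243 -0.0984  0.105 ] [-0.1044  0.0302] 0.1087 163.8
gripbl [ 0.4047 -0.1255  0.105 ] [-0.1305  0.0094] 0.1309 175.9
gripbr [ 0.4256 -0.1226  0.105 ] [-0.1096  0.0065] 0.1098 176.6
rider [ 0.0079 -0.0083]
pointer [ 0.0686 -0.0122]
pointer72 [ 0.0672 -0.0108]
```

```bash
python3 -m jog '[[0,0,0,0.0106,0]]'
python3 - <<'E'
from h import *
go((.5405,-.183,.068))
E
```

```text
clock: 3.95
tool_pos: [0.5198, -0.1206, 0.2595]
eef_rot: [0.999, 0.044, 0.0, -0.0]
contact_force: [0.7, 0.1, 0.9]
opening: 0.999
heading 5.02 tool shift [0.0152 0.0641 0.1915] pos [ 0.5198 -0.1206  0.2595]
```

```bash
python3 -m jog '[[0.0076,0.032,0,0,0],[0.0076,0.032,0,0,0],[0,0,0.038,0,0],[0,0,0.038,0,0],[0,0,0.038,0,0],[0,0,0.038,0,0],[0,0,0.02,0,0],[0,0,0.0195,0,0],[0,0,0,0,0]]'
python3 - <<'E'
from h import *
go((.5405,-.183,.068)); snap('wrist','w2.png')
E
```

```text
clock: 4.85
tool_pos: [0.5391, -0.1823, 0.0657]
eef_rot: [0.999, 0.045, -0.002, -0.001]
contact_force: [-0.7, 0.0, 0.1]
opening: 1.0
heading 5.11 tool shift [ 0.0014  0.0009 -0.0023] pos [ 0.5391 -0.1823  0.0657]
```

View pics/w2.png

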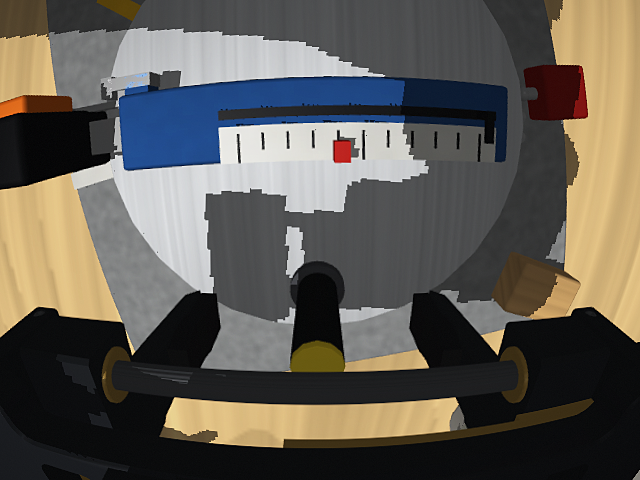

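```bash
python3 -m jog '[[0,0,0,0,1],[0,0,0,0,1],[0,0,0,0,1],[0,0,0,0,1],[0,0,0,0,1],[0,0,0,0,1]]' 30
python3 - <<'E'
from h import *
st=r.get_state(); print(st['tool_pos'],np.degrees(head()),st['contact_force'],st['opening']*88)
w=atz('wrist',317,358,.105); print(w)
P=np.array([.5327,-.0992]); v=st['tool_pos'][:2]-P; print(np.hypot(*v),np.degrees(np.arctan2(v[1],v[0])))
E
```

```text
clock: 5.5
tool_pos: [0.5407, -0.1829, 0.0682]
eef_rot: [0.999, 0.044, 0.0, -0.0]
contact_force: [1.1, 0.4, 0.3]
opening: 0.48
[ 0.54073606 -0.18285712  0.06817561] 5.088126574702121 [1.05473258 0.3684129  0.32414633] 42.236265573053416
[ 0.54179532 -0.18031148  0.105     ]
0.0840422084588284 -84.51303253876537
```

```bash
python3 -m jog '[[0,0,0,0,1],[0,0,0,0,1],[0,0,0,0,1],[0,0,0,0,1],[0,0,0,0,1]]'
python3 - <<'E'
from h import *
go((.5405,-.183,.068))
E
```

```text
clock: 6.0
tool_pos: [0.5405, -0.1828, 0.0679]
eef_rot: [0.999, 0.044, -0.0, -0.0]
contact_force: [-0.5, 0.1, 0.2]
opening: 0.213
heading 5.09 tool shift [-0.      0.0002 -0.0001] pos [ 0.5405 -0.1828  0.0679]
```

```bash
python3 -m jog '[[-0.00593,-0.00021,0,0.01111,1],[-0.00593,-0.00021,0,0.01111,1],[-0.00593,-0.00021,0,0.01111,1],[-0.00593,-0.00021,0,0.01111,1],[-0.00593,-0.00021,0,0.01111,1],[-0.00593,-0.00021,0,0.01111,1],[-0.00593,-0.00021,0,0.01111,1],[-0.00593,-0.00021,0,0.01111,1],[-0.00593,-0.00021,0,0.01111,1],[-0.00593,-0.00021,0,0.01111,1]]'
python3 - <<'E'
from h import *
st=r.get_state(); print(st['tool_pos'],np.degrees(head()),st['contact_force'],st['opening']*88)
P=np.array([.5327,-.0992]); v=st['tool_pos'][:2]-P; print(np.hypot(*v),np.degrees(np.arctan2(v[1],v[0])))
E
```

```text
clock: 7.0
tool_pos: [0.4855, -0.1703, 0.068]
eef_rot: [0.953, -0.302, 0.002, 0.001]
contact_force: [1.4, -4.3, -5.3]
opening: 0.215
[ 0.48552059 -0.17026747  0.06799093] -35.120735221758906 [ 1.42880371 -4.27706507 -5.25184962] 18.89726619906416
0.08530229741289622 -123.57890675549926
```

```bash
python3 -m jog '[[-0.00593,-0.00021,0,0.01111,1],[-0.00593,-0.00021,0,0.01111,1],[-0.00593,-0.00021,0,0.01111,1],[-0.00593,-0.00021,0,0.01111,1],[-0.00593,-0.00021,0,0.01111,1],[-0.00593,-0.00021,0,0.01111,1],[-0.00593,-0.00021,0,0.01111,1],[-0.00593,-0.00021,0,0.01111,1],[-0.00593,-0.00021,0,0.01111,1],[-0.00593,-0.00021,0,0.01111,1],[0,0,0,0,1],[0,0,0,0,1]]'
python3 - <<'E'
from h import *
st=r.get_state(); print(st['tool_pos'],np.degrees(head()),st['contact_force'],st['opening']*88)
P=np.array([.5327,-.0992]); v=st['tool_pos'][:2]-P; print(np.hypot(*v),np.degrees(np.arctan2(v[1],v[0])))
snap('wrist','w3.png');snap('scene','s3.png')
im=cv2.imread('pics/s3.png'); cv2.imwrite('pics/s3c.png',cv2.resize(im[170:330,190:390],None,fx=4,fy=4,interpolation=cv2.INTER_CUBIC)[:600])
E
```

```text
clock: 8.2
tool_pos: [0.4492, -0.1211, 0.0679]
eef_rot: [0.794, -0.608, -0.001, 0.001]
contact_force: [-5.0, -2.4, 1.2]
opening: 0.216
[ 0.44919232 -0.12109749  0.06789585] -74.94771915735217 [-5.01687236 -2.36552955  1.19251768] 19.006858005833273
0.08633094867924664 -165.30663655534295
```

View pics/w3.png

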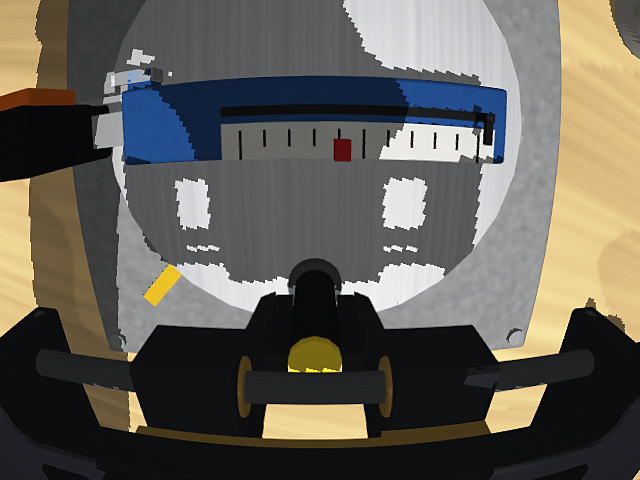

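View pics/s3c.png

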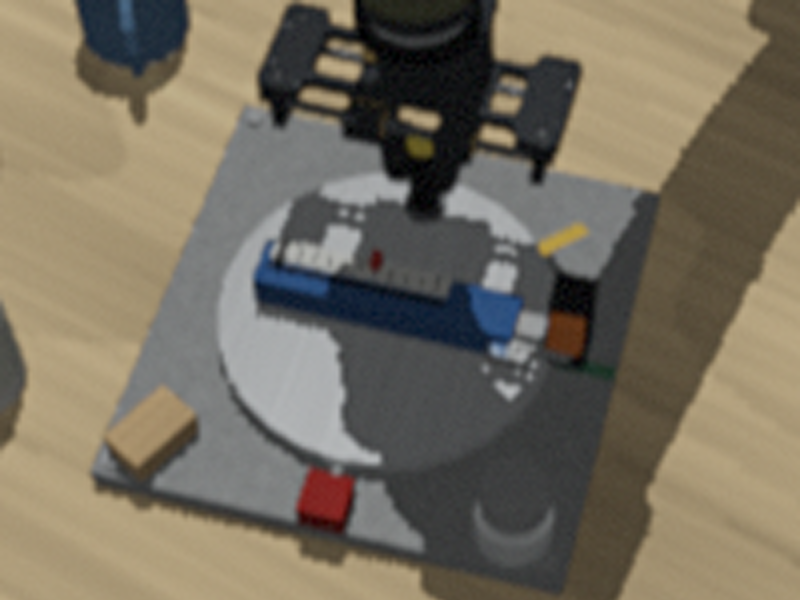

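```bash
python3 -m jog '[[0,0,0,0,0.3],[0,0,0,0,0.3],[0,0,0,0,0.3],[0,0,0,0,0.3],[0,0,0,0,0.3],[0,0,0,0,0.3],[0,0,-0.03,0,0],[0,0,-0.045,0,0],[0,0,-0.045,0,0],[0,0,-0.04,0,0],[0,0,0,0,0]]'
python3 - <<'E'
from h import *
st=r.get_state(); print(st['tool_pos'],np.degrees(head()),st['contact_force'],st['opening']*88)
snap('wrist','w4.png')
im=cv2.imread('pics/w4.png');cv2.imwrite('pics/w4c.png',cv2.resize(im[0:320,100:500],None,fx=1.87,fy=1.87,interpolation=cv2.INTER_CUBIC))
for n in ('grip','rider','pointer_tip'):
    for o in r.cut_out(n,'wrist')[:1]: print(n,round(o['score'],2),o['rect'])
E
```

```text
clock: 9.4
tool_pos: [0.4536, -0.1214, 0.2322]
eef_rot: [0.794, -0.608, 0.004, -0.002]
contact_force: [0.8, -0.5, 0.1]
opening: 1.004
[ 0.45355219 -0.12137308  0.23216747] -74.90572138095581 [ 0.83781132 -0.47167149  0.08308716] 88.31265542756567
grip 0.96 [146.0, 104.3, 216.8, 151.6]
rider 0.63 [142.3, 0.7, 460.2, 273.0]
pointer_tip 0.76 [144.4, 107.0, 400.4, 150.6]
```

View pics/w4.png

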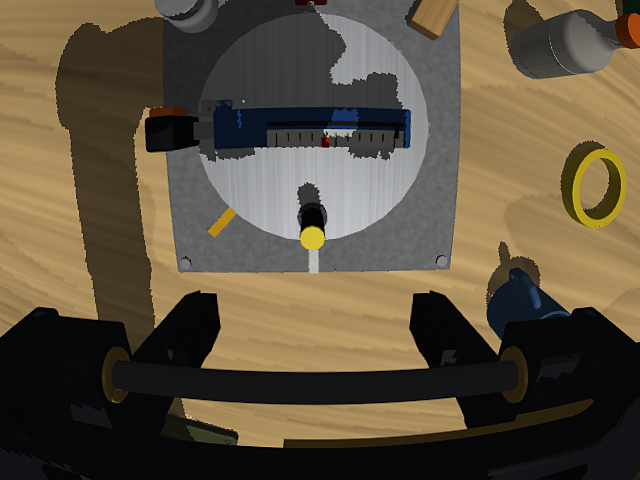

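```bash
python3 - <<'E'
from h import *
print(r.get_state()['q'].round(3)); go((.543,-.138,.2))
E
python3 -m jog '[[0.019,-0.041,0.016,0,0],[0.019,-0.041,0.016,0,0],[0,0,0,-0.0228,0],[0,0,0,-0.0228,0],[0,0,0,-0.0228,0],[0,0,0,-0.0228,0],[0,0,0,-0.0228,0],[0,0,0,-0.0228,0],[0,0,0,-0.0228,0],[0,0,0,-0.0228,0],[0,0,0,-0.0228,0],[0,0,0,-0.0228,0],[0,0,0,-0.0228,0],[0,0,0,0,0],[0,0,0,0,0],[0,0,0,0,0]]'
python3 - <<'E'
from h import *
import pickle
go((.543,-.138,.2)); print(r.get_state()['q'].round(3))
c=r.get_calibration('wrist'); pickle.dump(c,open('w5.pkl','wb'))
snap('wrist','w5.png')
E
```

```text
[-0.193  0.57   0.565  2.064 -0.501  0.646 -0.597]
heading -74.87 tool shift [ 0.042  -0.0847  0.0268] pos [ 0.4503 -0.1196  0.227 ]
clock: 11.2
tool_pos: [0.5398, -0.1355, 0.1953]
eef_rot: [0.991, 0.133, -0.001, -0.0]
contact_force: [-0.4, -0.0, 0.5]
opening: 1.0
heading 15.24 tool shift [ 0.0025  0.0032 -0.0047] pos [ 0.5398 -0.1355  0.1953]
[ 0.12   0.658  0.071  1.828 -0.072  0.66   0.5  ]
```

View pics/w5.png

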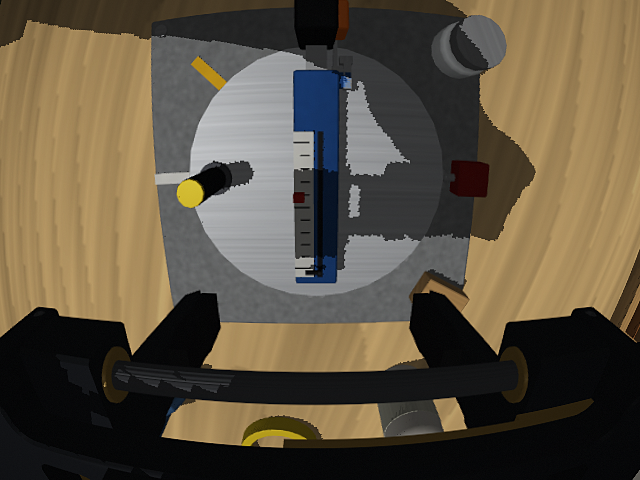

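Run:
```python
from h import *
im=cv2.imread('pics/w5.png')
a=cv2.resize(im[60:300,270:370],None,fx=3,fy=2.5,interpolation=cv2.INTER_CUBIC)
b=cv2.imread('pics/w3.png')[90:180,210:520]; b=cv2.rotate(b,cv2.ROTATE_90_COUNTERCLOCKWISE); 
b=cv2.resize(b,None,fx=3,fy=600/b.shape[0]); print(b.shape,600/310)
cv2.imwrite('pics/z5.png',np.hstack([a,b]))
```

```text
(600, 270, 3) 1.935483870967742
```

View pics/z5.png

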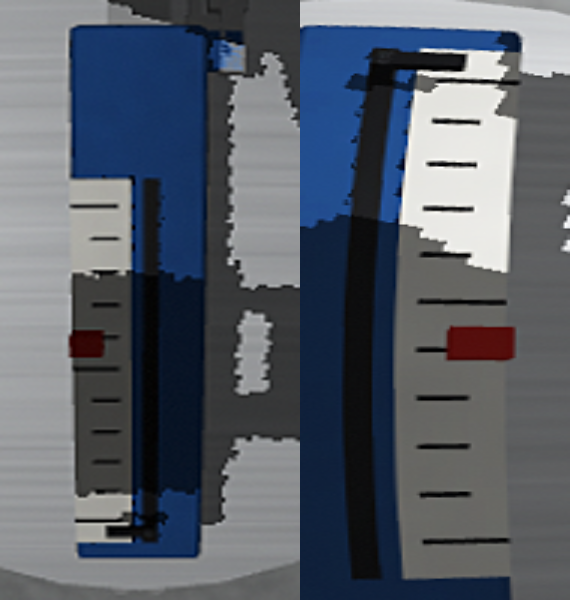

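```bash
cat > tri.py <<'E'
from h import *
import pickle
from scipy.optimize import least_squares
c5=pickle.load(open('w5.pkl','rb'))
# camera mount in tool from c now
st=r.get_state(); c=r.get_calibration('wrist')
Rt=Ro.from_quat(st['eef_rot']).as_matrix(); Rct=np.array(c['R'])@Rt; tct=np.array(c['t'])+np.array(c['R'])@st['tool_pos']
def cal(pos,q):
    R=Ro.from_quat(q).as_matrix(); Rc=Rct@R.T; return dict(mtx=c['mtx'],R=Rc,t=tct-Rc@np.array(pos))
c3=cal([.44919232,-.12109749,.06789585],[.794,-.608,-.001,.001])
P=np.array([.5327,-.0992]); th=np.radians(105.5); o=np.array([np.cos(th),np.sin(th)]); l=np.array([-o[1],o[0]])
def jf(X): return np.array([(X[:2]-P)@o,(X[:2]-P)@l,X[2]])
pts={'pointer':((309,272),(488.5,136.7)),'rider':((298.5,197.2),(342.8,150)),'t0':((301,267.6),(478.1,137)),'t50':((302,207.6),(364.5,137)),'t100':((301.5,142),(240.5,137))}
for n,(a,b) in pts.items():
    S=least_squares(lambda X:np.r_[proj('wrist',X,c5)-a,proj('wrist',X,c3)-b],[*P,.07])
    print(n,jf(S.x).round(4),S.fun.round(1))
for z in(.062,.064,.066,.068,.07,.072): print(z,*[(n,*[round(jf(atz('wrist',*p,z,cc))[0]*1000,1) for p,cc in zip(pts[n],(c5,c3))]) for n in pts])
E
python3 tri.py
```

```text
pointer [-0.0585  0.0062  0.0956] [ 0.5  0.  -0.   0.2]
rider [-0.0114  0.0152  0.0593] [-0.5  0.1 -0.1 -0.3]
t0 [-0.069   0.0087  0.0637] [ 6.1  1.  -0.8  3.2]
t50 [-0.022   0.0108  0.0476] [ 2.3 -0.3  0.1  1.3]
t100 [0.0313 0.0099 0.0573] [ 2.9 -0.2  0.1  1.6]
0.062 ('pointer', np.float64(-72.6), np.float64(-75.2)) ('rider', np.float64(-10.8), np.float64(-11.2)) ('t0', np.float64(-68.8), np.float64(-70.1)) ('t50', np.float64(-19.0), np.float64(-20.1)) ('t100', np.float64(31.4), np.float64(30.4))
0.064 ('pointer', np.float64(-71.8), np.float64(-74.2)) ('rider', np.float64(-10.4), np.float64(-11.1)) ('t0', np.float64(-67.9), np.float64(-69.1)) ('t50', np.float64(-18.5), np.float64(-19.8)) ('t100', np.float64(31.5), np.float64(30.0))
0.066 ('pointer', np.float64(-71.0), np.float64(-73.2)) ('rider', np.float64(-10.0), np.float64(-10.9)) ('t0', np.float64(-67.1), np.float64(-68.2)) ('t50', np.float64(-18.1), np.float64(-19.5)) ('t100', np.float64(31.6), np.float64(29.6))
0.068 ('pointer', np.float64(-70.1), np.float64(-72.2)) ('rider', np.float64(-9.6), np.float64(-10.8)) ('t0', np.float64(-66.3), np.float64(-67.3)) ('t50', np.float64(-17.6), np.float64(-19.3)) ('t100', np.float64(31.7), np.float64(29.2))
0.07 ('pointer', np.float64(-69.3), np.float64(-71.2)) ('rider', np.float64(-9.2), np.float64(-10.6)) ('t0', np.float64(-65.5), np.float64(-66.4)) ('t50', np.float64(-17.2), np.float64(-19.0)) ('t100', np.float64(31.8), np.float64(28.8))
0.072 ('pointer', np.float64(-68.4), np.float64(-70.2)) ('rider', np.float64(-8.8), np.float64(-10.5)) ('t0', np.float64(-64.7), np.float64(-65.4)) ('t50', np.float64(-16.7), np.float64(-18.7)) ('t100', np.float64(31.9), np.float64(28.4))
```

Run:
```python
from h import *
exec(open('tri.py').read().split("pts=")[0])
for p in((294.5,20),(337,20),(336,30),(349,20)): print(p,jf(atz('wrist',*p,.105,c5)).round(4))
for p in((294.5,73),(337,73),(296,280),(336,280)): print(p,jf(atz('wrist',*p,.062,c5)).round(4))
g=P+.118*o-.001*l; print(g); go((*g,.15))
```

```text
(294.5, 20) [0.113  0.0143 0.105 ]
(337, 20) [ 0.1129 -0.0122  0.105 ]
(336, 30) [ 0.1061 -0.0115  0.105 ]
(349, 20) [ 0.1131 -0.0197  0.105 ]
(294.5, 73) [0.0836 0.0167 0.062 ]
(337, 73) [ 0.0835 -0.0145  0.062 ]
(296, 280) [-0.0798  0.018   0.062 ]
(336, 280) [-0.0799 -0.0149  0.062 ]
[0.5021295  0.01477563]
heading 15.28 tool shift [ 0.0032 -0.1549  0.0456] pos [ 0.5399 -0.1355  0.1955]
```

```bash
python3 -m jog '[[0.0005,-0.038,0,0,0],[0.0005,-0.039,0,0,0],[0.0006,-0.039,0.01,0,0],[0.0006,-0.0385,0.02,0,0],[0,0,0.016,0,0],[0,0,0,0,0],[0,0,0,0,0]]'
python3 - <<'E'
from h import *
exec(open('tri.py').read().split("pts=")[0])
st=r.get_state();print(jf(st['tool_pos']).round(4),st['contact_force'])
snap('wrist','w6.png'); cc=r.get_calibration('wrist'); pickle.dump(cc,open('w6.pkl','wb'))
E
```

```text
clock: 11.95
tool_pos: [0.5015, 0.0132, 0.1501]
eef_rot: [0.991, 0.133, -0.0, 0.0]
contact_force: [0.1, -0.3, -0.0]
opening: 0.999
[0.1167 0.     0.1501] [ 0.05486344 -0.29336099 -0.02772889]
```

View pics/w6.png

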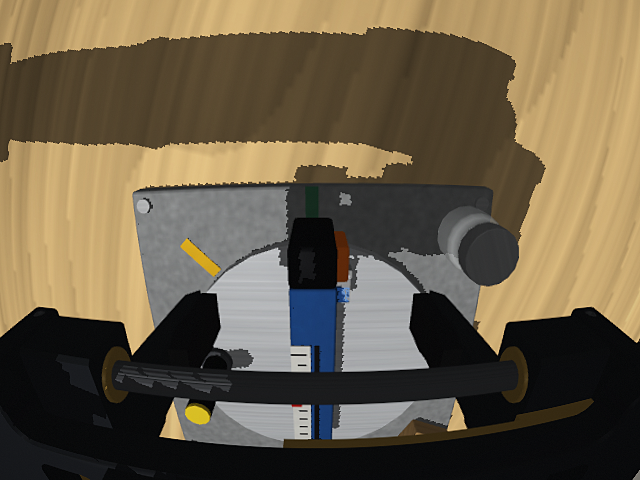

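```bash
python3 -m jog '[[0,0,0.03,0,0],[0,0,0.03,0,0],[0,-0.0005,0.027,0,0],[0,0,0,0,0.3],[0,0,0,0,0.35],[0,0,0,0,0.4],[0,0,0,0,0.4],[0,0,0,0,0.4]]' 25
python3 - <<'E'
from h import *
exec(open('tri.py').read().split("pts=")[0])
st=r.get_state();print(jf(st['tool_pos']).round(4),st['contact_force'],st['opening']*88)
snap('wrist','w7.png')
E
```

```text
clock: 12.8
tool_pos: [0.5019, 0.0144, 0.0641]
eef_rot: [0.991, 0.134, 0.001, 0.0]
contact_force: [0.8, -0.5, 0.1]
opening: 0.607
[ 0.1177 -0.0007  0.0641] [ 0.79147666 -0.54971147  0.10781701] 53.43506926077977
```

View pics/w7.png

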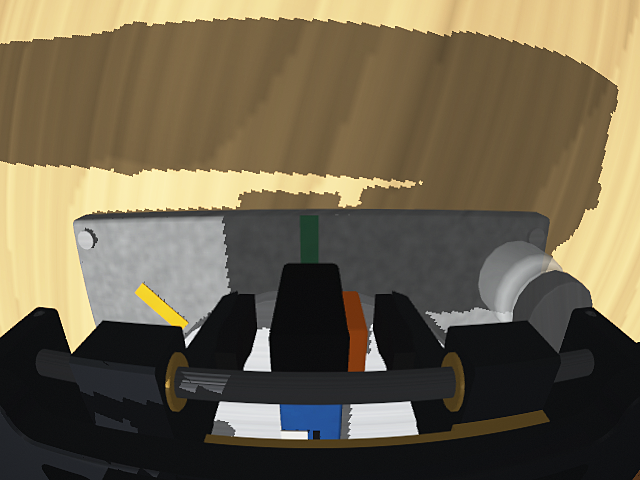

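```bash
python3 -m jog '[[0,0,0,0,1],[0,0,0,0,1],[0,0,0,0,1],[0,0,0,0,1],[0,0,0,0,1],[0,0,0,0,1]]' 25
python3 - <<'E'
from h import *
exec(open('tri.py').read().split("pts=")[0])
st=r.get_state();print(jf(st['tool_pos']).round(4),st['contact_force'],st['contact_force'][:2]@o,st['contact_force'][:2]@l,st['moment'],st['opening']*88)
E
```

```text
clock: 13.45
tool_pos: [0.5006, 0.0144, 0.0631]
eef_rot: [0.991, 0.134, -0.001, -0.0]
contact_force: [-1.4, 0.3, 4.3]
opening: 0.339
[0.1181 0.0006 0.0631] [-1.37425824  0.32023354  4.26049938] 0.6758413300991527 1.2386984023636758 [ 0.07794575  0.52386795 -0.19457608] 29.79654522471127
```

```bash
python3 -m jog '[[0,0,0,0,1],[0,0,0,0,1],[0,0,0,0,1]]' 35
python3 - <<'E'
from h import *
exec(open('tri.py').read().split("pts=")[0])
st=r.get_state();print(jf(st['tool_pos']).round(4),st['contact_force'],st['contact_force'][:2]@o,st['contact_force'][:2]@l,st['moment'],st['opening']*88)
print(tool([*o,0]))
E
```

```text
clock: 13.75
tool_pos: [0.5006, 0.0145, 0.0631]
eef_rot: [0.991, 0.134, -0.001, -0.0]
contact_force: [-2.8, 0.5, 6.1]
opening: 0.33
[0.1181 0.0006 0.0631] [-2.82576137  0.54977563  6.05588586] 1.2849324202195977 2.5760685625920816 [ 0.05409165  0.64703628 -0.12560135] 29.0694074743925
[-2.18276543e-03 -9.99997534e-01  4.08602888e-04]
```

```bash
python3 -m jog '[[0,-0.004,0,0,1],[0,-0.005,0,0,1],[0,-0.006,0,0,1],[0,0,0,0,1]]'
python3 - <<'E'
from h import *
exec(open('tri.py').read().split("pts=")[0])
st=r.get_state();print(jf(st['tool_pos']).round(4),st['contact_force'],st['contact_force'][:2]@o,st['contact_force'][:2]@l,st['moment'],st['opening']*88)
E
```

```text
clock: 14.15
tool_pos: [0.4966, 0.0298, 0.063]
eef_rot: [0.991, 0.134, -0.0, -0.0]
contact_force: [-1.1, -2.7, 4.9]
opening: 0.339
[0.134  0.0003 0.063 ] [-1.1149045  -2.67705142  4.9400926 ] -2.281743001976021 1.789766805788216 [-0.64749027  0.49867578 -0.27370545] 29.81764350707253
```

```bash
python3 -m jog '[[0,-0.006,0,0,1],[0,-0.006,0,0,1],[0,-0.006,0,0,1],[0,-0.006,0,0,1],[0,-0.006,0,0,1],[0,-0.006,0,0,1],[0,-0.005,0,0,1],[0,-0.0037,0,0,1],[0,0,0,0,1],[0,0,0,0,1],[0,0,0,0,1],[0,0,0,0,1]]'
python3 - <<'E'
from h import *
exec(open('tri.py').read().split("pts=")[0])
for i in range(3):
    st=r.get_state();print(jf(st['tool_pos']).round(4),st['contact_force'],st['contact_force'][:2]@o,st['contact_force'][:2]@l,st['opening']*88)
    im=snap(('wrist','scene','side')[i],f'e{i}.png')
pickle.dump(r.get_calibration('wrist'),open('e0.pkl','wb'))
a=cv2.resize(cv2.imread('pics/e1.png')[190:290,230:370],None,fx=5,fy=5,interpolation=cv2.INTER_CUBIC);cv2.imwrite('pics/e1c.png',a)
a=cv2.resize(cv2.imread('pics/e2.png')[200:290,250:380],None,fx=6,fy=6,interpolation=cv2.INTER_CUBIC);cv2.imwrite('pics/e2c.png',a)
E
```

```text
clock: 15.35
tool_pos: [0.4851, 0.0727, 0.063]
eef_rot: [0.991, 0.134, -0.0, -0.0]
contact_force: [-1.4, -2.5, 4.7]
opening: 0.335
[ 0.1784 -0.      0.063 ] [-1.35508513 -2.4901943   4.73105779] -2.0374963072031584 1.9712767793160553 29.49499022785061
[ 0.1784 -0.      0.063 ] [-0.95011923 -2.90181673  4.96675454] -2.542370650504504 1.6910406137205165 29.54922656810615
[ 0.1784 -0.      0.063 ] [-1.7407318  -3.33457282  5.53823039] -2.7481055759246202 2.5685479994349056 29.413164140895717
```

View pics/e0.png

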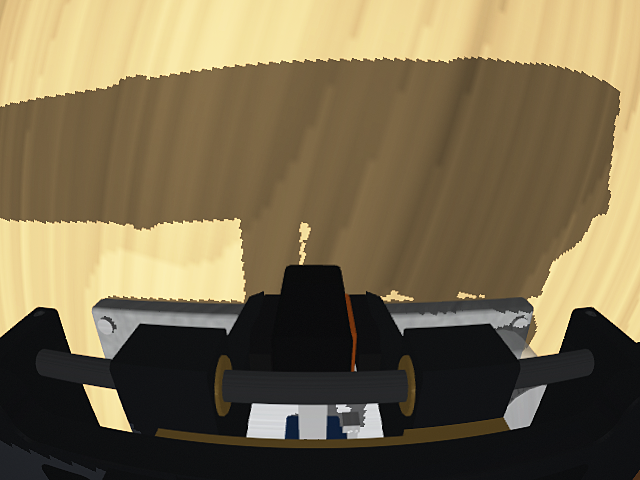

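View pics/e1c.png

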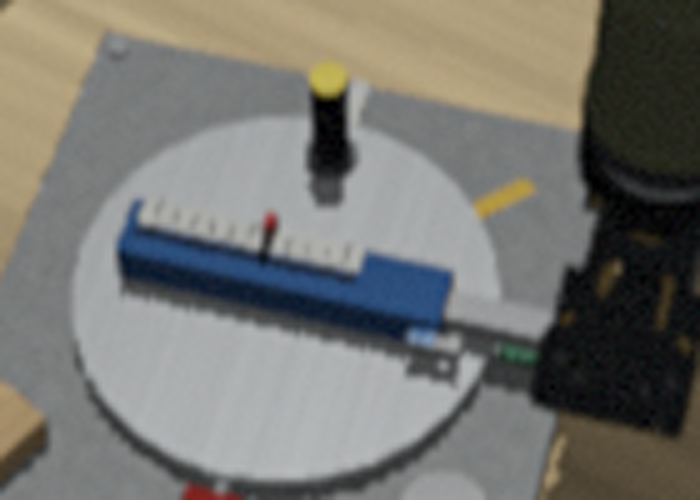

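View pics/e2c.png

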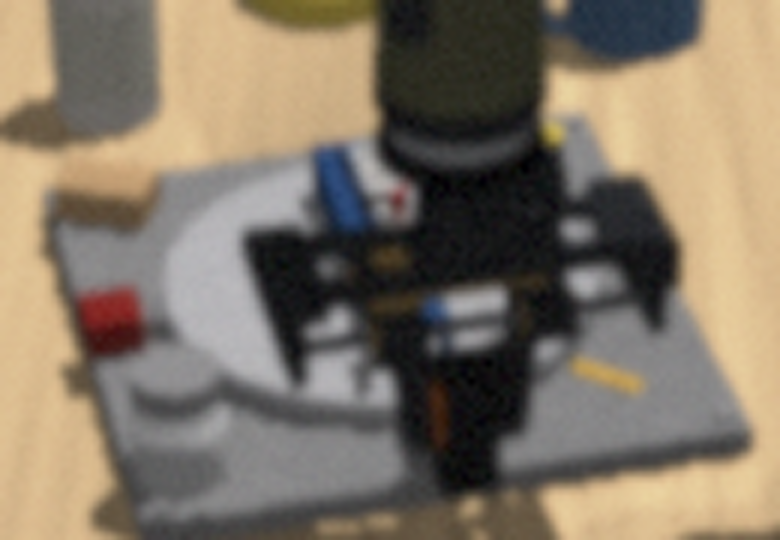

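Run:
```python
from h import *
exec(open('tri.py').read().split("pts=")[0])
a=cv2.imread('pics/e1.png')[222:252,262:316]
cv2.imwrite('pics/e1d.png',cv2.resize(a,None,fx=14,fy=14,interpolation=cv2.INTER_NEAREST))
f=lambda s,l_,z: proj('scene',[*(P+s*o+l_*l),z])
s0=-.0093
A=f(s0,.015,.072);B=f(s0,.006,.071);C=f(s0+.01,.015,.072)
print('level dir',B-A,'per 10mm s',C-A,'vertical 10mm',f(s0,.015,.082)-A, A)
```

```text
level dir [-0.9983384   3.11253269] per 10mm s [3.83184709 0.84841963] vertical 10mm [-0.16903203 -2.23464677] [284.55868575 234.17571646]
```

View pics/e1d.png

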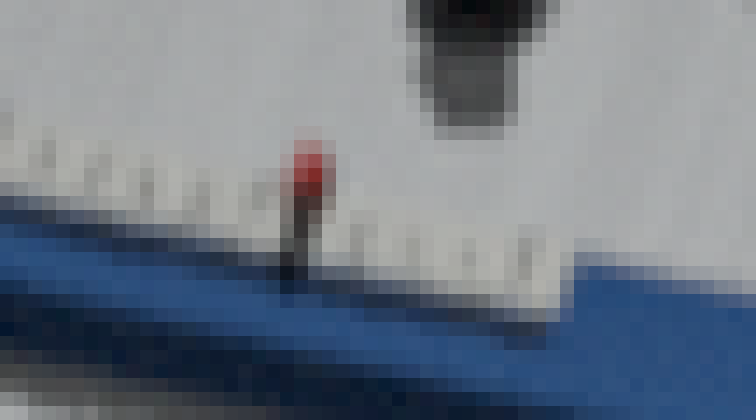

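Run:
```python
from h import *
acc=0
N=4
for i in range(N):
    acc=acc+r.snapshot('scene').astype(float)
im=acc/N; print(r.get_state()['clock'])
np.save('e1.npy',im)
c=im[222:252,262:316]
red=np.clip(c[:,:,0]-.5*(c[:,:,1]+c[:,:,2])-15,0,None); red[:,:15]=0;red[:,30:]=0; red[18:]=0
ys,xs=np.mgrid[0:30,0:54]; print('red',(red*xs).sum()/red.sum(),(red*ys).sum()/red.sum())
for y in range(9,15):
    w=red[y]; 
    if w.sum()>20: print('red row',y,(w*xs[0]).sum()/w.sum(),w.sum())
g=c.mean(2)
for y in range(12,21): print(y,g[y,17:27].astype(int))
print(r.get_state()['tool_pos'])
```

```text
15.7
red 21.58637026239067 11.806486880466473
red row 10 21.55191256830601 22.875
red row 11 21.647058823529413 104.125
red row 12 21.597985347985347 136.5
red row 13 21.475165562913908 75.5
12 [169 162 158 139  90  70 114 163 171 170]
13 [163 147 149 121  64  54 112 165 173 171]
14 [159 148 156 117  51  62 129 169 173 170]
15 [160 160 164 115  48  88 153 171 164 164]
16 [160 167 164 103  55 111 167 169 149 158]
17 [129 144 142  83  67 128 171 166 145 163]
18 [ 76  86  83  42  65 126 152 150 140 160]
19 [ 55  55  45  21  41  80  97 101 106 132]
20 [73 71 59 39 43 54 51 55 61 79]
[0.48503014 0.07267397 0.06303892]
```

```bash
cat > prof.py <<'E'
from h import *
exec(open('tri.py').read().split("pts=")[0])
import sys
im=np.load('e1.npy').astype(np.float32)
cs=r.get_calibration('scene')
f=lambda s,l_,z: proj('scene',[*(P+s*o+l_*l),z],cs)
S=np.arange(-.09,.06,.0005); L=np.arange(-.02,.035,.0005)
def ortho(z):
    m=np.array([[f(s,l_,z) for s in S] for l_ in L],np.float32)
    return cv2.remap(im,m[:,:,0],m[:,:,1],cv2.INTER_CUBIC)
a=ortho(.063); b=ortho(.072)
v=np.vstack([a,b]); cv2.imwrite('pics/o.png',cv2.resize(np.clip(v,0,255)[:,:,::-1],None,fx=2.6,fy=2.6))
print(v.shape)
E
python3 prof.py
```

```text
(222, 300, 3)[ WARN:0@0.765] global loadsave.cpp:1063 imwrite_ Unsupported depth image for selected encoder is fallbacked to CV_8U.
```

View pics/o.png

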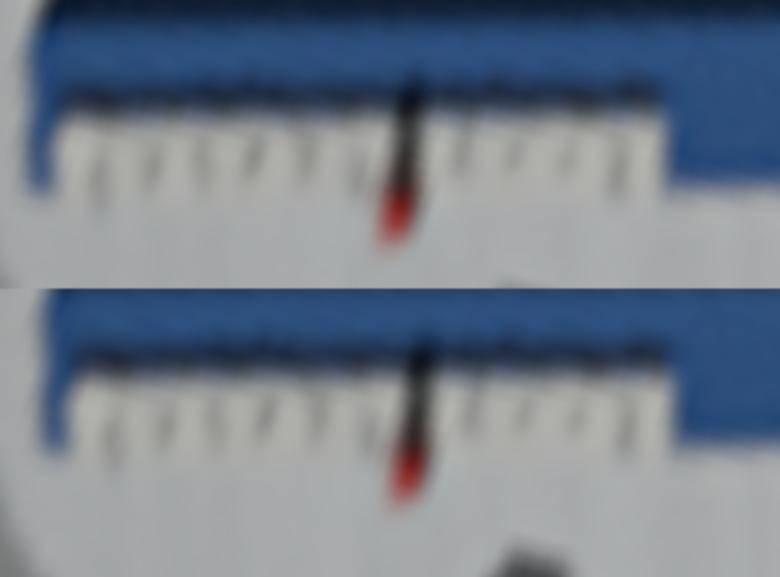

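```bash
python3 -m jog '[[0,0.0008,0,0,1],[0,0,0,0,1],[0,0,0,0,1],[0,0,0,0,1]]'
python3 - <<'E'
from h import *
exec(open('tri.py').read().split("pts=")[0])
acc=0
for i in range(4):
    st=r.get_state();print(jf(st['tool_pos']).round(4),st['contact_force'].round(1),(st['contact_force'][:2]@o).round(2),(st['contact_force'][:2]@l).round(2),st['opening']*88)
    acc=acc+r.snapshot('scene').astype(float)
np.save('e1.npy',acc/4)
E
python3 prof.py
```

```text
clock: 16.1
tool_pos: [0.4853, 0.0718, 0.063]
eef_rot: [0.991, 0.134, -0.0, -0.0]
contact_force: [-1.3, -3.9, 4.5]
opening: 0.337
[ 0.1774 -0.      0.063 ] [-1.3 -3.9  4.5] -3.39 2.25 29.643410719247726
[0.1775 0.     0.063 ] [-1.5 -3.1  4.8] -2.57 2.28 29.41981374522455
[ 0.1774 -0.      0.063 ] [-1.2 -3.3  5. ] -2.88 2.06 29.327378043756582
[ 0.1775 -0.      0.063 ] [-1.8 -3.3  5.9] -2.7 2.65 29.784371357638253
(222, 300, 3)[ WARN:0@0.612] global loadsave.cpp:1063 imwrite_ Unsupported depth image for selected encoder is fallbacked to CV_8U.
```

View pics/o.png

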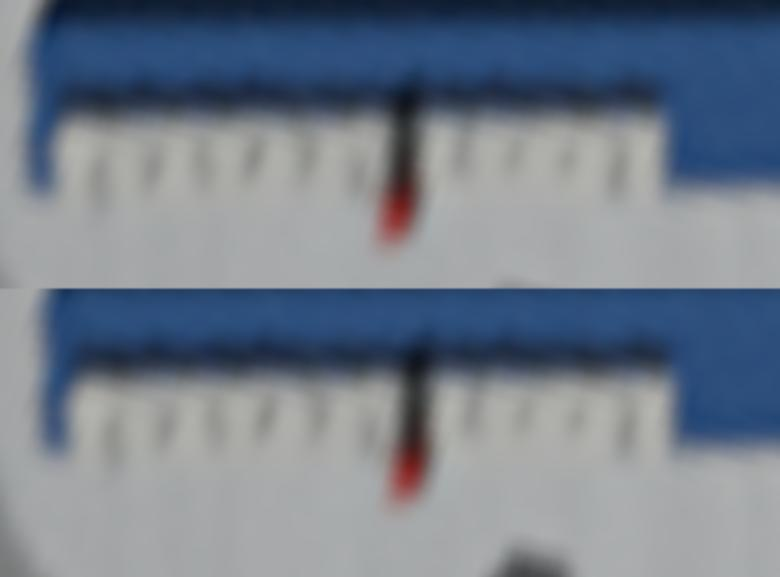

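```bash
python3 -m jog '[[-0.0005,0,0,0,1],[-0.0005,0,0,0,1],[0,0,0,0,1],[0,0,0,0,1]]'
python3 - <<'E'
from h import *
exec(open('tri.py').read().split("pts=")[0])
acc=0
for i in range(4):
    st=r.get_state();print(jf(st['tool_pos']).round(4),st['contact_force'].round(1),(st['contact_force'][:2]@o).round(2),(st['contact_force'][:2]@l).round(2),st['moment'].round(2),st['opening']*88)
    acc=acc+r.snapshot('scene').astype(float)
np.save('e1.npy',acc/4)
im=cv2.resize(np.clip(acc/4,0,255)[185:325,205:365,::-1].astype(np.uint8),None,fx=5,fy=4.2,interpolation=cv2.INTER_CUBIC); cv2.imwrite('pics/f.png',im)
E
python3 prof.py
```

```text
clock: 16.7
tool_pos: [0.485, 0.0713, 0.063]
eef_rot: [0.991, 0.134, 0.0, -0.0]
contact_force: [0.1, -2.7, 4.2]
opening: 0.334
[0.1771 0.0004 0.063 ] [ 0.1 -2.7  4.2] -2.61 0.62 [-0.73  0.26 -0.22] 29.395174595425424
[0.177  0.0005 0.063 ] [ 0.4 -2.6  3.4] -2.6 0.31 [-0.7   0.12 -0.19] 29.49922756220537
[0.177  0.0005 0.0631] [ 1.  -2.4  5.1] -2.59 -0.3 [-0.69  0.14 -0.17] 29.58322509018224
[0.1769 0.0005 0.063 ] [ 0.3 -3.2  3.8] -3.14 0.61 [-0.67  0.21 -0.18] 29.241586707075733
(222, 300, 3)[ WARN:0@0.637] global loadsave.cpp:1063 imwrite_ Unsupported depth image for selected encoder is fallbacked to CV_8U.
```

View pics/o.png

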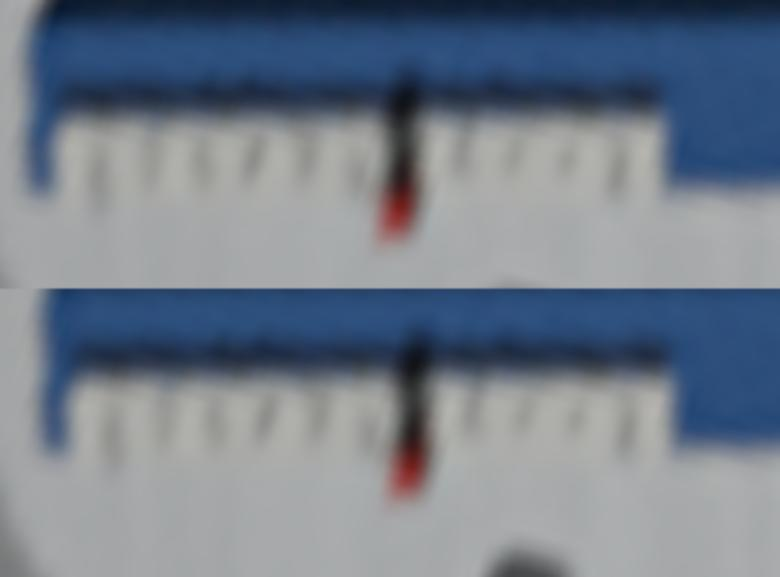

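View pics/f.png

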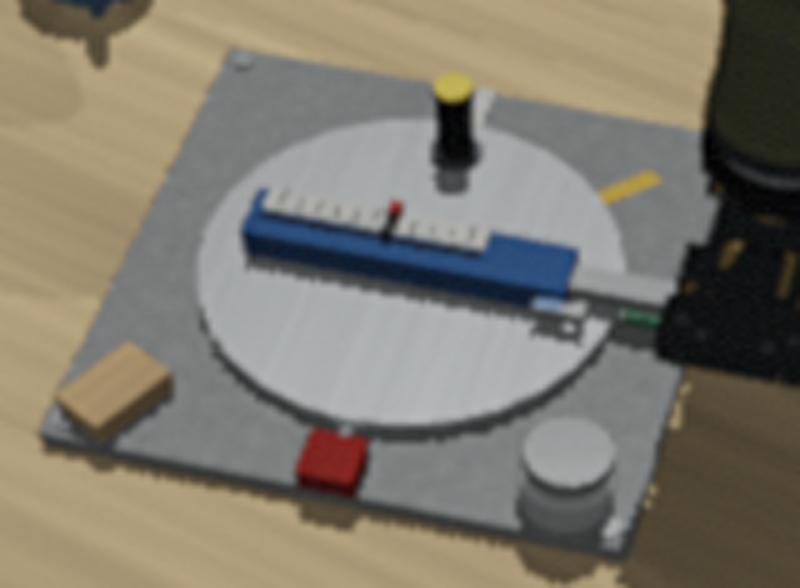

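```bash
python3 -m jog '[[0,-0.0006,0,0,1],[0,0,0,0,1],[0,0,0,0,1],[0,0,0,0,1],[0,0,0,0,1],[0,0,0,0,1]]'
python3 - <<'E'
from h import *
exec(open('tri.py').read().split("pts=")[0])
acc=0
for i in range(8):
    st=r.get_state();print(jf(st['tool_pos']).round(5),(st['contact_force'][:2]@o).round(2),(st['contact_force'][:2]@l).round(2),st['opening']*88)
    acc=acc+r.snapshot('scene').astype(float)
np.save('e1.npy',acc/8)
E
python3 prof.py
```

```text
clock: 17.5
tool_pos: [0.4845, 0.0715, 0.063]
eef_rot: [0.991, 0.134, 0.0, -0.0]
contact_force: [-0.0, -4.0, 3.9]
opening: 0.333
[0.1774  0.00079 0.06304] -3.88 1.09 29.3094466085308
[0.17738 0.0008  0.06305] -3.4 0.11 29.225013935251063
[0.17741 0.00079 0.06304] -4.38 -0.5 29.51744929721232
[0.17741 0.00081 0.06304] -3.96 0.69 29.57030298276604
[0.17742 0.00085 0.06302] -3.22 -0.08 29.56027908942045
[0.17745 0.00085 0.06303] -3.3 0.6 29.485577116525274
[0.17743 0.00086 0.06301] -3.71 0.15 28.96314566591262
[0.17747 0.00085 0.06302] -2.93 0.57 29.50357994241754
(222, 300, 3)[ WARN:0@0.599] global loadsave.cpp:1063 imwrite_ Unsupported depth image for selected encoder is fallbacked to CV_8U.
```

View pics/o.png

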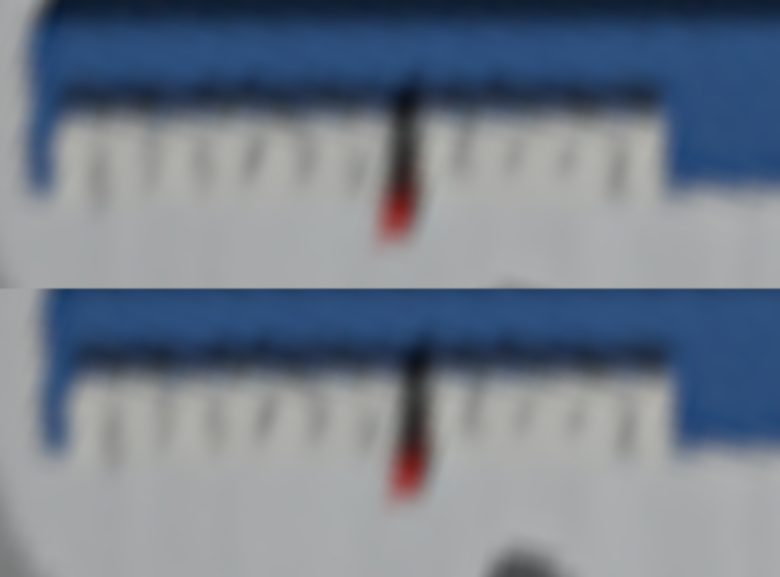

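```bash
python3 -c "
from plant import r
print(r.finish_job()); print(r.get_state()['clock'])"
```

```text
the job is handed in; nothing more can be done
None
the job is handed in; nothing more can be done
```

I turned the table by its post to the green stop and released it. I then squeezed the lock button, drew the arm out and handed in at about 18 s, still holding the arm with a 35 N grip.

- **Table:** after release, the post stood in line with the white line, which puts the arm on green. I could not sense the click directly. I trimmed the sideways push on the grip from about 2.3 N to about 0.3 N, so the hold is not working against the stop.
- **Button:** the opening stayed steady at about 29.4 mm and the arm drew freely, so it is squeezed in.
- **Rider reading:** I read the rider at 59.5 mm, give or take about 0.5 mm, from wrist-camera views and the scale ticks.
- **Draw and pointer:** the arm is drawn out 59.3–59.4 mm by tool position, resisting a pull of about 3–4 N. The scene camera first showed the pointer about 0.8 mm too far out, so I eased it back. The later sideways trim then let it slip about 0.5 mm inward, which I corrected. The last picture shows it level with the rider, but at that camera's resolution I can only say so to about 0.5–1 mm. The gripper hid the scale from the wrist camera, so there is no close-up check.
- **Rider and bench:** I never touched the rider or the loose things. The offcut and jar looked unmoved in the last overhead pictures, but I did not check the other loose things one by one.

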